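Unclip the sample clamp of a bead mill and take out the block

TASK

Take the sample block out of the clamp: first turn the bleed valve's lever to half open (45 degrees) and leave it there while you pull every spring clip sideways out of its stud and lay them all in the steel tray. Only when no clip is left in a stud, swing the clamp frame up by its handle until it stands upright or a little past it by itself, set the white sample block flat on the aluminium cooling pad, and then turn the bleed valve fully shut. Disturb nothing else on the bench.

Things in the scene. Friction and masses are not known exactly. Their poses are not given: they have to be found in the camera images.
- clamp: Fixed grey block 200 (x) x 176 (y) x 40 mm tall, 10 mm thick aluminium frame over it (top 55 mm above the bench). Origin at the centre of its underside, +x to the hinge side (away from the robot). Six steel studs, 16 mm thick, 70 mm high, at x = -60, 0, 60, y = +-78 mm, each cross-drilled along the clamp's y (hole 8 mm wide, 15 mm long, axis 58.5 mm above the bench).
- frame (a joint): Hinge of the clamp frame on the clamp's +x side, rad: 0 = lying shut, grows as the handle side rises, upright at 1.57, stop at 1.85. Stiff enough to stay where it is left; lifting at the handle takes about 5 to 6 N. A clip fitted in a stud lies 1 mm above the frame and blocks it.
- frame_handle (a point): Middle of the frame's handle: round steel bar, 10 mm thick, 90 mm long along the clamp's y, on two 8 mm rods at its ends, 32 mm clear of the frame's edge. It swings with the frame, 207 mm from the hinge axis; when shut it is 50 mm above the bench on the robot's side, 17 mm clear of the clamp. It can turn between fingers that pinch it from above.
- frame_hinge (a point): Middle of the frame's hinge axis (50 mm above the bench, parallel to the clamp's y axis).
- bleed: Fixed brass bleed valve on a 75 (x) x 95 (y) mm foot; origin at the centre of the underside; the valve spindle is vertical through the origin. Pipe along y. A white disc under the lever bears three black marks: shut, half open, open.
- valve (a joint): Valve lever about the vertical spindle, rad: 0 = shut (lever points along the valve's -x), grows counterclockwise seen from above, 0.785 = half open, 1.571 = fully open (lever along the valve's -y); stops at both ends. It stays where it is left; friction 0.08 N m.
- valve_grip (a point): Point on the lever to grip, 50 mm from the spindle, 65 mm above the bench, turning with the lever. The lever is a black bar 12 mm wide and 18 mm tall (56 to 74 mm above the bench), reaching 68 mm from the spindle.
- tray: Loose shallow steel tray, 180 (x) x 130 (y) mm outside, 16 mm tall, walls and floor 3 mm; origin at the centre of its underside.
- block: Loose white deep-well sample block, 90 (x) x 50 (y) x 30 mm tall, 0.2 kg; origin at the centre of its underside. It starts on the clamp (underside 40 mm above the bench), standing up through the frame's window (122 x 100 mm), its x along the clamp's x.
- pad: Fixed bare aluminium cooling pad, 120 (x) x 100 (y) x 10 mm tall, beyond the bleed valve; origin at the centre of its underside.
- clip1: Steel spring clip (may be absent), 20 g, 5 mm thick: loop 28 mm wide (y), 43 long (x), straight sides to pinch; 5 mm leg along +x, tip 58 from origin; thin wavy arm beside it. Origin at the loop's centre, mid thickness. Fitted: level, leg in a stud's hole, loop outwards, origin 37 mm from the stud's axis; a detent holds it: pull along -x, 3 to 8 N, free after 30 mm.
- clip2: Steel spring clip (may be absent), 20 g, 5 mm thick: loop 28 mm wide (y), 43 long (x), straight sides to pinch; 5 mm leg along +x, tip 58 from origin; thin wavy arm beside it. Origin at the loop's centre, mid thickness. Fitted: level, leg in a stud's hole, loop outwards, origin 37 mm from the stud's axis; a detent holds it: pull along -x, 3 to 8 N, free after 30 mm.
- clip3: Steel spring clip (may be absent), 20 g, 5 mm thick: loop 28 mm wide (y), 43 long (x), straight sides to pinch; 5 mm leg along +x, tip 58 from origin; thin wavy arm beside it. Origin at the loop's centre, mid thickness. Fitted: level, leg in a stud's hole, loop outwards, origin 37 mm from the stud's axis; a detent holds it: pull along -x, 3 to 8 N, free after 30 mm.
- clip4: Steel spring clip (may be absent), 20 g, 5 mm thick: loop 28 mm wide (y), 43 long (x), straight sides to pinch; 5 mm leg along +x, tip 58 from origin; thin wavy arm beside it. Origin at the loop's centre, mid thickness. Fitted: level, leg in a stud's hole, loop outwards, origin 37 mm from the stud's axis; a detent holds it: pull along -x, 3 to 8 N, free after 30 mm.
- clip5: Steel spring clip (may be absent), 20 g, 5 mm thick: loop 28 mm wide (y), 43 long (x), straight sides to pinch; 5 mm leg along +x, tip 58 from origin; thin wavy arm beside it. Origin at the loop's centre, mid thickness. Fitted: level, leg in a stud's hole, loop outwards, origin 37 mm from the stud's axis; a detent holds it: pull along -x, 3 to 8 N, free after 30 mm.
- clip6: Steel spring clip (may be absent), 20 g, 5 mm thick: loop 28 mm wide (y), 43 long (x), straight sides to pinch; 5 mm leg along +x, tip 58 from origin; thin wavy arm beside it. Origin at the loop's centre, mid thickness. Fitted: level, leg in a stud's hole, loop outwards, origin 37 mm from the stud's axis; a detent holds it: pull along -x, 3 to 8 N, free after 30 mm.
- reagent_bottle: Bystander, leave alone: amber bottle, 48 mm across, 85 mm tall. Origin at the centre of its underside.
- bead_jar: Bystander, leave alone: clear jar, 52 mm across, 55 mm tall. Origin at the centre of its underside.
- dish: Bystander, leave alone: covered glass culture dish, 60 mm across, 14 mm tall. Origin at the centre of its underside.
- tip_box: Bystander, leave alone: grey tip box, 85 x 60 x 45 mm. Origin at the centre of its underside.
- spatula: Bystander, leave alone: hand spatula, 130 mm long, lying flat. Origin at the centre of its underside.
- tube_box: Bystander, leave alone: blue box, 70 x 50 x 30 mm. Origin at the centre of its underside.

How it is judged:
By the outcome, as a careful person would: the job done as asked, in the order asked, and still so for the second after the job is handed in, with the robot touching nothing.
Of clip1, clip2, clip3, clip4, clip5, clip6 only 4 to 6 are there at a start; the rules pass over those that are not, and their reading is None.
At some moment in a run one of tray, block may be knocked a few centimetres aside while the robot is not near it.
Once in a run the grip may slacken for a moment while it holds something.
It also fails if it takes over 210 s, if anything falls off the work surface, if the arm or the gripper's body presses on something with over 40 N, if the wrist force passes 120 N, or if a joint passes its speed limit or range.

ROBOT

A 6-joint arm with a two-finger parallel gripper is mounted at the origin on the work surface. World frame = base frame: x ahead of the robot, y to its left, z up, the work surface at z = 0. Lengths are in mm, angles in rad, forces in N, time in s.
With the tool pointing down it reaches from about 400 to 925 mm from the base axis. Payload 12.5 kg.
Tool frame: the origin (TCP) lies at the very end of the fingers, on their centre line; the grasp point (between the pads) lies 19 mm behind it; z points along the fingers, y is the line along which they close (so a half turn about z gives the same grasp; the last joint's range is limited). The gripper opens to 95 mm and grips with 3 to 60 N. Pads are 20 mm wide; open, the fingers measure 119 mm over their backs; the gripper's body (75 mm by 180 mm) begins 59 mm behind the grasp point.
Start: joints at [1.151, 0.491, 1.559, -0, 1.092, -0.106], TCP at [192.905, 594.503, 214.661] pointing down, gripper open.
Joint ranges: [-3.1, 3.1], [-0.84, 2.19], [0.05, 2.79], [-1.13, 4.28], [0.06, 2.93], [-2.69, 2.69]. Speed limits (rad/s): [2.22, 2.22, 2.79, 3.14, 3.14, 3.14].

INTERFACE

Orientations are given as [roll, pitch, yaw] about the fixed x, y, z axes, in that order (R = Rz(yaw) Ry(pitch) Rx(roll)).
In Python, from cell import env gives the robot as it stands.
- The arm moves only by the shell command python3 steer.py 'ROWS'. ROWS is a JSON list that holds a single list of rows (three levels of brackets), with 1 to 5 rows, each of 5 numbers: dx, dy, dz in mm, then a turn about the tool's z in rad, then the opening from 0.0 (shut) to 1.0 (fully open); each row is the pose to reach, as a shift and turn from the pose commanded when the command began, along the tool's axes at that moment; what a row does not reach only later rows make up. A row lasts 1/12 s, in which the tool goes at most 41.7 mm and 0.125 rad, less where a joint would pass 70% of its speed; a pose out of reach is approached as far as the arm can. The fingers move at their own pace and stop on an object; the grip force is fixed at half the most. Time passes only in rows, so rows that do not move let the fingers close. It prints the time, the measured TCP pose, the force, the opening and the grip force at its end. Input that does not fit is refused with a message, and nothing moves.
- env.state(): the state, without advancing time (a new reading comes with each control period).
- env.read_camera(name): name is "side" or "top"; returns (picture, depth): 420x560x3 uint8, red, green, blue; 420x560 float32, mm along the optical axis (not along the pixel's ray), 0 where there is no reading.
- env.camera_info(name): a dict with "vertical_fov" (degrees; the focal length in pixels is half the picture's height over the tangent of half this angle, whatever the lens; pixels are square), "cx", "cy" (the principal point, pixels), "origin" and "attitude" of the camera in the world. Camera axes: x right, y down, z forward; pixel columns grow to the right and rows downward; lengths in mm; the calibration is good to about 2 mm. A picture is of the moment at which its call begins. camera_info takes no time and is no camera call.
- env.job_done(): hands the job in; it is judged then, once.
The state is a dict: "t": time; "joints": joint angles; "qvel": joint speeds; "tau": joint torques, N m; "eef_pos": TCP position; "tcp_rot": TCP orientation; "ft_force": force on the tool from outside, world axes, zero at the start; "moment": the same for the moment, N m; "opening": opening from 0.0 (shut) to 1.0 (fully open); "grip_force": force on a finger pad.
Only numpy, scipy, OpenCV 4.12 (cv2) and the standard library are available. Lean on these libraries where they do the work, as an engineer would, in place of code of your own. Each camera call takes 0.05 s, during which the arm holds its last target. There are 200 camera calls.

## Working session

There is one attempt and no reset: what is moved stays moved. The work goes in short steps, Python scripts to look and compute and a shell command to move; the robot and the scene stay as the last step left them, time stands still between calls to the robot, and variables do not carry over. Pictures are saved under pics/ and viewed, at most 14 in all, crops included, and the job is handed in when it is done.

```bash
ls; mkdir -p pics
cat > h.py <<'E'
import numpy as np, cv2
from cell import env
from scipy.spatial.transform import Rotation as R
def cam(n):
    c=env.camera_info(n); f=210/np.tan(np.radians(c['vertical_fov'])/2)
    a=np.array(c['attitude'],float); M=a if a.shape==(3,3) else R.from_euler('xyz',a).as_matrix()
    return c,f,M,np.array(c['origin'],float)
def cloud(n,d):
    c,f,M,o=cam(n); v,u=np.mgrid[0:420,0:560]
    P=np.stack([(u-c['cx'])/f*d,(v-c['cy'])/f*d,d],-1)
    W=P@M.T+o; W[d<=0]=np.nan; return W
def shot(n,name):
    p,d=env.read_camera(n); cv2.imwrite(f'pics/{name}.png',p[:,:,::-1]); np.save(f'{name}.npy',d); np.save(f'{name}_rgb.npy',p); return p,d
E
python3 - <<'E'
from h import *
for n in('top','side'):
    print(env.camera_info(n)); p,d=shot(n,n+'0'); cv2.imwrite(f'pics/{n}0b.png',cv2.resize(p[:,:,::-1],(800,600)))
s=env.state(); print(s)
E
```

```text
cell.py
pics
steer.py
{'vertical_fov': 47.694651904934396, 'cx': 286.21647962613355, 'cy': 203.93047608637815, 'origin': array([ 524.65532199,   15.82745949, 1029.69045691]), 'attitude': array([-3.07484786,  0.00322582, -1.58224528])}
{'vertical_fov': 42.124189044531676, 'cx': 268.6588503639517, 'cy': 212.83052808287295, 'origin': array([  445.35046373, -1014.50643914,   728.0414742 ]), 'attitude': array([-2.14378351,  0.02235086, -0.14806359])}
{'t': 0.1, 'joints': array([ 1.15139656e+00,  4.91506502e-01,  1.55940444e+00, -2.01596823e-05,
        1.09171873e+00, -1.05559840e-01]), 'qvel': array([-0.0019254 , -0.00103772, -0.00046994,  0.00108018, -0.00083922,
       -0.00068737]), 'tau': array([ 3.03802823e-03, -6.13622761e+01, -2.58608150e+01,  6.93789613e-02,
        4.70327795e-02, -7.33386992e-05]), 'eef_pos': array([192.81152686, 594.2756628 , 214.11021538]), 'tcp_rot': array([-3.14055952e+00, -9.14839462e-05,  2.82776198e+00]), 'ft_force': array([ 0.03444328,  0.40292418, -0.09880433]), 'moment': array([-0.00340244,  0.00179526, -0.02721054]), 'grip_force': 0.0, 'opening': 1.0034159763855977}
```

View pics/top0b.png

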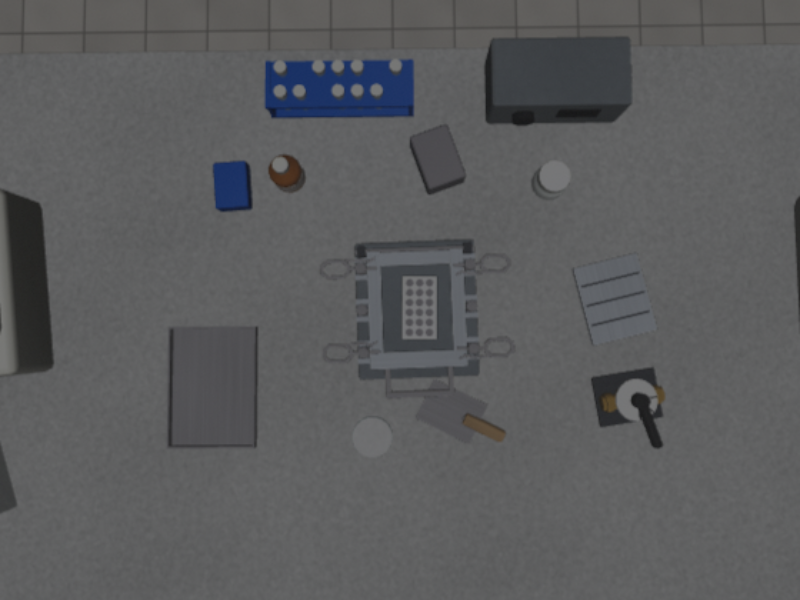

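View pics/side0b.png

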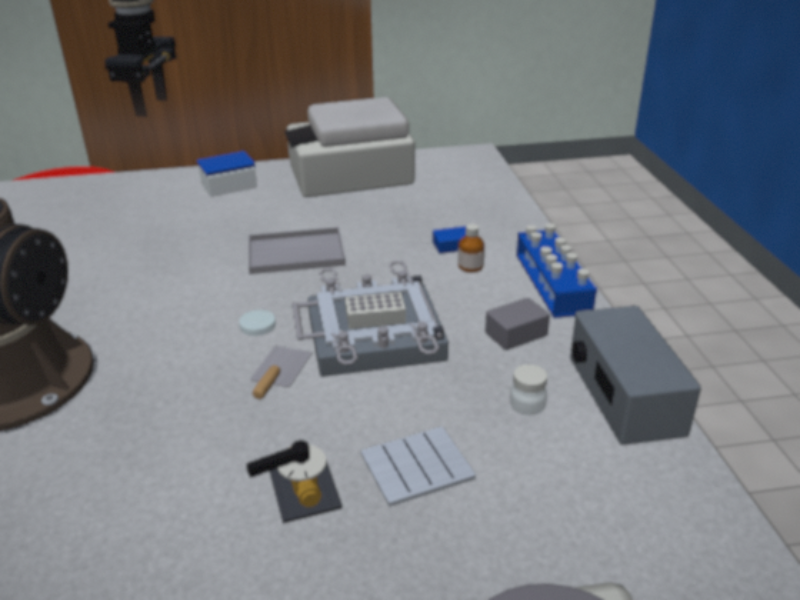

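The top view shows four clips, at the corner studs, loops at (337,268), (495,263), (338,352) and (498,347) of 800x600. The tray is at (213,386), the valve spindle at (638,400) with its lever pointing down and right, and the pad at (614,298). The spatula lies beneath the handle at (460,412). Next I'll look at enlarged crops.

Run:
```python
from h import *
p=np.load('top0_rgb.npy')[:,:,::-1]
p=cv2.convertScaleAbs(p,alpha=1.8)
a=cv2.resize(p[165:285,218:366],(740,600),interpolation=cv2.INTER_CUBIC)
cv2.imwrite('pics/c1.png',a)
b=cv2.resize(p[170:320,400:475],None,fx=4,fy=4,interpolation=cv2.INTER_CUBIC)
cv2.imwrite('pics/c2.png',b)
d=np.load('top0.npy');W=cloud('top',d)
h=W[:,:,2]
# height map summary
for nm,(u,v) in dict(blk=(294,215),trayfloor=(150,270),pad=(430,209),frameN=(294,181),lever=(455,300),table=(100,200)).items(): print(nm,W[v,u].round(1))
def rect(m,nm):
    m=m.astype(np.uint8);n,l,st,_=cv2.connectedComponentsWithStats(m)
    for i in range(1,n):
        if st[i,4]>60:
            q=W[l==i];r=cv2.minAreaRect(q[:,:2].astype(np.float32));print(nm,np.round(r[0],1),np.round(r[1],1),round(r[2],1),'z',np.nanmedian(q[:,2]).round(1),'px',st[i])
S=np.zeros_like(h,bool);S[160:280,240:340]=1
rect((h>63)&(h<80)&S,'block')
T=np.zeros_like(S);T[220:320,110:190]=1;rect((h>9)&T,'tray');rect((h>1.6)&T,'tray2')
Q=np.zeros_like(S);Q[170:245,395:465]=1;rect((h>5)&Q,'pad')
V=np.zeros_like(S);V[250:320,405:475]=1;rect((h>5)&V,'valve');rect((h>62)&V,'lever')
rect((h>30)&S,'clamp')
```

```text
blk [566.2   2.7  70.1]
trayfloor [454.5 312.5   3.2]
pad [ 578.4 -290.4    9.6]
frameN [637.    1.6  55.8]
lever [ 392.9 -316.1   70.7]
table [606.9 423.8  -0.9]
block [567.5   4.7] [48.6 87.2] 89.2 z 70.6 px [ 281  193   25   44 1064]
tray [454.9 314. ] [132.1 180.3] 89.9 z 15.6 px [117 228  63  86 617]
tray2 [451.7 314.8] [165.2 206.2] 87.7 z 4.0 px [ 111  223   79   97 4624]
pad [ 578.2 -290.3] [122.4 103. ] 13.1 z 10.7 px [ 401  177   59   64 2609]
valve [ 417.9 -307.5] [104.9  95.3] 8.8 z 40.7 px [ 414  257   52   57 1758]
lever [ 406.8 -316.6] [78.4 22.9] 23.9 z 73.7 px [442 275  22  39 332]
clamp [554.4  11.2] [203.9 228.5] 89.8 z 54.3 px [ 240  167  100  111 8521]
```

View pics/c1.png

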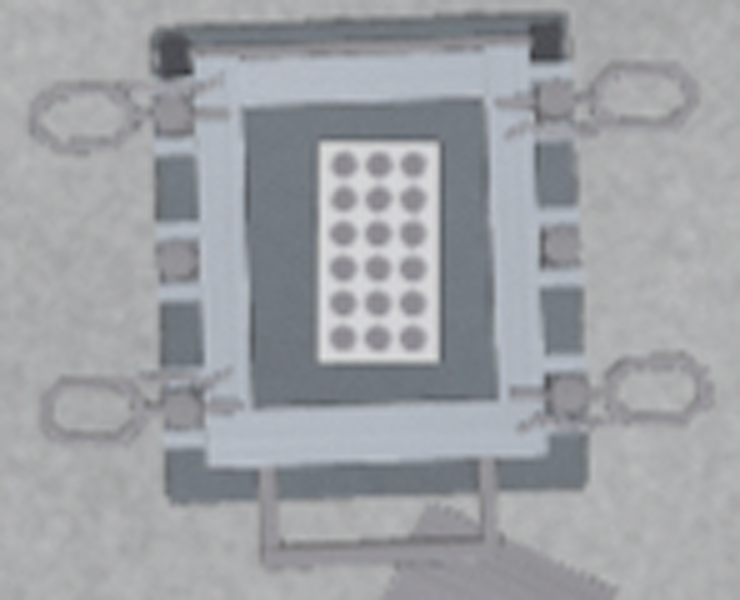

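View pics/c2.png

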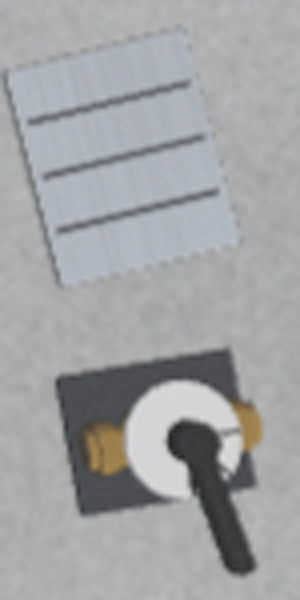

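The crops show the studs in c1 at (173,112), (178,258), (183,408), (552,102), (560,246) and (569,394). In c2 the lever runs from (190,440) to (240,570). The half-open and open marks are visible at (232,470) and (240,430), and the shut mark is hidden under the lever.

Run:
```python
from h import *
for cn in('top','side'):
    d=np.load(cn+'0.npy');W=cloud(cn,d);h=W[:,:,2];x,y=W[...,0],W[...,1]
    print('==',cn)
    def comps(m,nm,mn=15):
        n,l,st,_=cv2.connectedComponentsWithStats(m.astype(np.uint8))
        for i in range(1,n):
            if st[i,4]>=mn:
                q=W[l==i];r=cv2.minAreaRect(q[:,:2].astype(np.float32))
                print(nm,st[i,4],'rect',np.round(r[0],1),np.round(r[1],1),round(r[2],1),'med',np.median(q,0).round(1),'mean',q.mean(0).round(1))
    S=(abs(x-560)<130)&(abs(y-5)<170)
    comps((h>66)&(h<76)&S,'stud')
    comps((h>48)&(h<65)&S&(abs(y-5)>93)&(abs(y-5)<150),'loop')
    comps((h>40)&(h<60)&(abs(y-5)<60)&(x<452)&(x>410),'handle')
    V=(abs(x-415)<75)&(abs(y+305)<75)
    comps((h>3)&(h<20)&V,'foot');comps((h>35)&(h<52)&V,'disc');comps((h>64)&(h<95)&V,'lever')
    q=W[(h>66)&V];c=q.mean(0);u=np.linalg.svd(q[:,:2]-c[:2],full_matrices=False)[2][0];print('lever ax',c.round(1),np.degrees(np.arctan2(*u[::-1])),h[V&(h>0)].max())
    comps((h>5)&(abs(x-578)<80)&(abs(y+290)<80),'pad');comps((h>9)&(abs(x-455)<110)&(abs(y-314)<90),'tray')
```

```text
== top
stud 47 rect [628.9 -68.6] [12.9 14.8] 43.8 med [628.5 -68.9  70.3] mean [628.7 -68.3  70.5]
stud 46 rect [624.5  86.9] [14.4 13.6] 65.5 med [624.3  87.1  70.2] mean [624.4  87.   70.1]
stud 1055 rect [567.5   4.6] [48.5 87.2] 89.2 med [566.5   4.2  70.6] mean [567.1   3.9  70.7]
stud 47 rect [568.5 -70.1] [12.5 14.2] 88.3 med [569.4 -70.1  70.5] mean [569.4 -69.9  70.3]
stud 47 rect [564.3  84.7] [14.1 14.3] 0.6 med [565.1  85.6  70.3] mean [565.   85.4  70.1]
stud 46 rect [509. -72.] [14.3 12.1] 89.5 med [509.  -71.1  70.6] mean [509.1 -71.5  70.4]
stud 45 rect [505.7  84. ] [12.3 14. ] 89.5 med [504.7  84.1  70.5] mean [504.8  83.9  70.5]
loop 119 rect [ 630.  -106.9] [37.5 27.2] 88.9 med [ 631.  -107.    60.7] mean [ 629.8 -107.1   60.6]
loop 131 rect [624.3 122. ] [27.1 48. ] 0.8 med [625.5 120.4  60.7] mean [625.  121.8  60.5]
loop 124 rect [ 509.4 -108.6] [41.2 26.4] 89.5 med [ 506.1 -106.5   60.9] mean [ 508.3 -107.8   61. ]
loop 142 rect [503.9 120.3] [43.2 26.5] 89.4 med [505.9 120.2  60.7] mean [504.7 120.3  60.6]
handle 244 rect [445.4   4. ] [98.2 10.7] 89.4 med [
[... 1749 characters left out ...]
 -109.9   60.8]
handle 120 rect [445.7   4.9] [11.3 98.7] 0.9 med [445.3  -2.1  54.6] mean [ 4.455e+02 -1.000e-01  5.430e+01]
foot 986 rect [ 434.7 -309.1] [78.6 90.8] 8.6 med [ 425.7 -326.7    8.6] mean [ 432.4 -323.2    8.6]
disc 534 rect [ 441.7 -315.2] [60.6 56.9] 37.9 med [ 439.2 -319.9   49.2] mean [ 437.7 -319.2   46.9]
lever 434 rect [ 406.3 -313.8] [79.8 22.8] 18.5 med [ 409.1 -315.9   73.2] mean [ 408.  -315.9   72.1]
lever ax [ 408.  -315.7   72.7] -161.04975204077505 77.56347007473562
pad 2640 rect [ 579.  -287.8] [120.7 108.6] 13.4 med [ 578.2 -296.1   10.8] mean [ 578.7 -294.7   10.7]
tray 450 rect [455.3 316.9] [178.8 146.2] 0.2 med [455.8 272.1  14.2] mean [455.9 309.5  13.9]
```

```bash
cat >> h.py <<'E'
def px2w(n,u,v,z):
    c,f,M,o=cam(n); r=M@np.array([(u-c['cx'])/f,(v-c['cy'])/f,1]); return (o+r*(z-o[2])/r[2]).round(1)
def go(x,y,z,yaw=None):
    "shift in tool axes from measured pose"
    s=env.state(); Rm=R.from_euler('xyz',s['tcp_rot']).as_matrix(); dl=Rm.T@(np.array([x,y,z])-s['eef_pos'])
    Y=s['tcp_rot'][2]; t=0 if yaw is None else (Y-yaw+np.pi)%(2*np.pi)-np.pi
    print('t',round(s['t'],2),'pos',s['eef_pos'].round(1),'yaw',round(Y,3),'F',s['ft_force'].round(1),'op',round(s['opening'],2),'| shift',dl.round(1),'turn',round(t,3))
E
python3 - <<'E'
from h import *
pts=[]
for cn in('top','side'):
    W=cloud(cn,np.load(cn+'0.npy')).reshape(-1,3);m=(abs(W[:,0]-430)<70)&(abs(W[:,1]+307)<70)
    q=W[m];f=q[(q[:,2]>6)&(q[:,2]<10.5)];pts.append(f)
    k=q[(q[:,2]>76)];print(cn,'knob',k.mean(0).round(1),len(k),np.ptp(k,0).round(1))
    dd=q[(q[:,2]>47)&(q[:,2]<51.5)];print('disc',cv2.minEnclosingCircle(dd[:,:2].astype(np.float32)))
f=np.vstack(pts);print('foot',cv2.minAreaRect(f[:,:2].astype(np.float32)),[cv2.minAreaRect(a[:,:2].astype(np.float32)) for a in pts])
for u,v,z in [(47.5,110,78),(59,143,74),(60,107.5,49),(58,117.5,49),(14.2,95,8),(58,87,8),(20,129,8),(64,121.5,8)]: print(px2w('top',400+u,170+v,z))
go(430,-300,150,0.33)
E
```

```text
top knob [ 408.1 -311.4   76.9] 42 [69.1 33.7  2.7]
disc ((431.9021911621094, -305.50408935546875), 30.284252166748047)
side knob [ 412.3 -313.1   76.6] 26 [70.  31.1  1.5]
disc ((434.07342529296875, -304.82745361328125), 30.90860366821289)
foot ((422.6955871582031, -307.45465087890625), (123.30439758300781, 110.0570297241211), 14.923680305480957) [((422.6955871582031, -307.45465087890625), (123.30439758300781, 110.0570297241211), 14.923680305480957), ((433.65582275390625, -309.62646484375), (75.0394058227539, 89.84117889404297), 8.744040489196777)]
[ 433.3 -300.1   78. ]
[ 367.8 -322.    74. ]
[ 435.3 -335.5   49. ]
[ 415.1 -330.6   49. ]
[ 459.1 -253.4    8. ]
[ 475.  -347.4    8. ]
[ 387.2 -263.6    8. ]
[ 401.9 -357.6    8. ]
t 0.1 pos [192.8 594.3 214.1] yaw 2.828 F [ 0.   0.4 -0.1] op 1.0 | shift [-501.7 -777.3   64.9] turn 2.498
```

```bash
python3 steer.py '[[[0,0,0,0.63,0.3],[0,0,0,0.63,0.3],[0,0,0,0.63,0.3],[0,0,0,0.63,0.3],[0,0,0,0.63,0.3]]]'; python3 steer.py '[[[0,0,0,0.627,0.3],[0,0,0,0.627,0.3],[0,0,0,0.627,0.3],[0,0,0,0.627,0.3],[0,0,0,0.627,0.3]]]'; python3 -c "
from h import *
go(560,150,200,1.571)"
```

```text
t: 0.52
eef_pos: [192.8, 594.3, 214.3]
tcp_rot: [-3.141, 0.0, 2.197]
ft_force: [0.2, 0.8, -0.3]
opening: 0.706
grip_force: 0.0
t: 0.93
eef_pos: [192.8, 594.4, 214.3]
tcp_rot: [-3.141, 0.001, 1.572]
ft_force: [0.7, 0.3, -0.7]
opening: 0.356
grip_force: 0.0
t 0.93 pos [192.8 594.4 214.3] yaw 1.572 F [ 0.7  0.3 -0.7] op 0.36 | shift [-444.6  366.8   14.5] turn 0.001
```

```bash
for i in 1 2 3; do python3 steer.py '[[[-30,24,1,0,0.3],[-60,49,2,0,0.3],[-90,73,3,0,0.3],[-120,98,4,0,0.3],[-150,122,5,0,0.3]]]' | head -2; done
for i in 1 2 3; do python3 steer.py '[[[-31,-12,5,0,0.3],[-63,-23,10,0,0.3],[-94,-35,15,0,0.3],[-126,-47,20,0,0.3],[-157,-59,25,0,0.3]]]' | head -2; done
for i in 1 2; do python3 steer.py '[[[0,0,0,0.62,0.3],[0,0,0,0.62,0.3],[0,0,0,0.62,0.3],[0,0,0,0.62,0.3],[0,0,0,0.62,0.3]]]' | head -3; done
python3 -c "
from h import *
go(384.2,-321.3,53,0.33)"
```

```text
t: 1.35
eef_pos: [316.7, 443.8, 209.4]
t: 1.77
eef_pos: [439.9, 294.5, 204.5]
t: 2.18
eef_pos: [563.0, 145.3, 199.4]
t: 2.6
eef_pos: [503.2, -11.7, 174.2]
t: 3.02
eef_pos: [445.4, -169.1, 149.3]
t: 3.43
eef_pos: [387.4, -326.7, 124.2]
t: 3.85
eef_pos: [388.2, -325.2, 124.3]
tcp_rot: [-3.141, -0.0, 0.951]
t: 4.27
eef_pos: [388.3, -325.0, 124.4]
tcp_rot: [-3.141, 0.0, 0.332]
t 4.27 pos [ 388.3 -325.   124.4] yaw 0.332 F [ 0.2 -1.1 -0.2] op 0.3 | shift [-2.6 -4.8 71.4] turn 0.002
```

```bash
python3 steer.py '[[[-2.6,-4.8,25,0,0.3],[-2.6,-4.8,50,0,0.3],[-2.6,-4.8,71,0,0.3],[-2.6,-4.8,71,0,0.3],[-2.6,-4.8,71,0,0.3]]]'; python3 steer.py '[[[0,0,0,0,0],[0,0,0,0,0],[0,0,0,0,0],[0,0,0,0,0],[0,0,0,0,0]]]'
python3 - <<'E'
from h import *
s=env.state();Y0=s['tcp_rot'][2];p=s['eef_pos'][:2];c=np.array([431.5,-305.2]);v=p-c;print('r',np.hypot(*v),np.degrees(np.arctan2(*v[::-1]))%360)
M=R.from_euler('xyz',s['tcp_rot']).as_matrix()
Yt=0.942
for k in range(1,11):
    a=(Yt-Y0)*k/10;w=c+50*-np.array([np.cos(Y0+a),np.sin(Y0+a)]);print((M.T@np.r_[w-p,0]).round(1),-round(a,3))
E
```

```text
t: 4.68
eef_pos: [384.0, -321.2, 53.1]
tcp_rot: [-3.139, 0.001, 0.338]
ft_force: [-0.2, 0.9, -0.7]
opening: 0.3
grip_force: 0.0
t: 5.1
eef_pos: [384.3, -321.3, 54.5]
tcp_rot: [3.141, -0.0, 0.338]
ft_force: [-1.6, 4.2, 8.3]
opening: 0.124
grip_force: 29.9
r 49.82375721061135 198.80083012453616
[-0.1  3.5  0. ] -0.06
[0.2 6.5 0. ] -0.121
[0.6 9.5 0. ] -0.181
[ 1.3 12.5  0. ] -0.241
[ 2.1 15.4  0. ] -0.302
[ 3.1 18.2  0. ] -0.362
[ 4.2 21.   0. ] -0.423
[ 5.5 23.7  0. ] -0.483
[ 7.  26.4  0. ] -0.543
[ 8.7 28.9  0. ] -0.604
```

```bash
python3 steer.py '[[[0,3.3,0,-0.06,0],[0.2,6.5,0,-0.121,0],[0.6,9.5,0,-0.181,0],[1.3,12.5,0,-0.241,0],[2.1,15.4,0,-0.302,0]]]'; python3 steer.py '[[[0.1,3,0,-0.06,0],[0.4,6,0,-0.121,0],[1,9,0,-0.181,0],[1.6,12,0,-0.241,0],[2.3,14.9,0,-0.302,0]]]'; python3 steer.py '[[[0,0,0,0,0],[0,0,0,0,0],[0,0,0,0,0.3],[0,0,0,0,0.3],[0,0,0,0,0.3]]]'; python3 steer.py '[[[0,0,-30,0,0.3],[0,0,-60,0,0.3],[0,0,-100,0,0.3],[0,0,-140,0,0.3],[0,0,-140,0,0.3]]]'; python3 -c "
from h import *
go(500,-100,150,1.597)"
```

```text
t: 5.52
eef_pos: [391.6, -334.6, 54.5]
tcp_rot: [-3.141, -0.001, 0.643]
ft_force: [1.9, 7.6, 7.4]
opening: 0.123
grip_force: 29.9
t: 5.93
eef_pos: [402.3, -345.1, 54.5]
tcp_rot: [-3.141, -0.001, 0.945]
ft_force: [2.4, 8.8, 7.7]
opening: 0.123
grip_force: 30.0
t: 6.35
eef_pos: [402.2, -346.1, 53.9]
tcp_rot: [3.141, 0.0, 0.942]
ft_force: [0.1, -0.1, -0.1]
opening: 0.266
grip_force: 0.0
t: 6.77
eef_pos: [403.8, -347.8, 200.5]
tcp_rot: [3.131, 0.002, 0.942]
ft_force: [0.2, 0.4, 0.2]
opening: 0.298
grip_force: 0.0
t 6.77 pos [ 403.8 -347.8  200.5] yaw 0.942 F [0.2 0.4 0.2] op 0.3 | shift [257.1 -68.6  49.3] turn -0.655
```

```bash
python3 steer.py '[[[0,0,0,-0.5,0.45],[0,0,0,-0.5,0.45],[0,0,0,-0.5,0.45],[0,0,0,-0.5,0.45],[0,0,0,-0.5,0.45]]]' |head -1; python3 steer.py '[[[0,0,0,-0.155,0.45],[0,0,0,-0.155,0.45]]]' |head -3;  python3 - <<'E'
from h import *
go(510,-109,120,1.597)
p,d=shot('top','top1');W=cloud('top',d);h=W[...,2]
q=W[(abs(W[...,0]-410)<75)&(abs(W[...,1]+325)<75)&(h>66)&(h<85)];c=q.mean(0);u=np.linalg.svd(q[:,:2]-c[:2],full_matrices=False)[2][0];print('lever',c,len(q),np.degrees(np.arctan2(*u[::-1]))%180)
E
```

```text
t: 7.18
t: 7.35
eef_pos: [402.1, -346.0, 193.6]
tcp_rot: [3.142, 0.0, 1.598]
t 7.35 pos [ 402.1 -346.   193.6] yaw 1.598 F [ 1.1  0.8 -0.6] op 0.45 | shift [234.  114.4  73.6] turn 0.001
lever [ 418.53323935 -324.31356738   73.99671931] 293 54.01024420825267
```

```bash
for i in 1 2; do python3 steer.py '[[[29,14,0,0,0.45],[59,28,10,0,0.45],[88,43,20,0,0.45],[117,57,30,0,0.45],[117,57,37,0,0.45]]]' |head -2; done;  python3 -c "
from h import *
go(510,-109,50,1.597)"
```

```text
t: 7.82
eef_pos: [457.1, -223.6, 156.0]
t: 8.23
eef_pos: [511.3, -105.5, 118.9]
t 8.23 pos [ 511.3 -105.5  118.9] yaw 1.595 F [-0.6  1.3 -0.2] op 0.45 | shift [-3.5 -1.4 68.9] turn -0.002
```

```bash
python3 steer.py '[[[-3.5,-1.4,30,0,0.45],[-3.5,-1.4,60,0,0.45],[-3.5,-1.4,68,0,0.45],[-3.5,-1.4,69,0,0.45],[-3.5,-1.4,69,0,0.45]]]' ; python3 steer.py '[[[0,0,0,0,0],[0,0,0,0,0],[0,0,0,0,0],[0,0,0,0,0],[0,0,0,0,0]]]'; python3 steer.py '[[[-5,0,0,0,0],[-15,0,0,0,0],[-25,0,0,0,0],[-35,0,0,0,0],[-50,0,0,0,0]]]';python3 -c "
from h import *
go(405,296,120,1.597)"
```

```text
t: 8.65
eef_pos: [508.8, -113.0, 50.9]
tcp_rot: [-3.141, -0.0, 1.595]
ft_force: [-0.4, 0.4, 0.9]
opening: 0.45
grip_force: 0.0
t: 9.07
eef_pos: [509.2, -112.8, 51.3]
tcp_rot: [3.14, 0.001, 1.597]
ft_force: [1.1, -1.7, 2.1]
opening: 0.281
grip_force: 30.0
t: 9.48
eef_pos: [509.9, -162.6, 50.6]
tcp_rot: [-3.141, -0.0, 1.598]
ft_force: [0.7, -0.2, 0.4]
opening: 0.286
grip_force: 30.0
t 9.48 pos [ 509.9 -162.6   50.6] yaw 1.598 F [ 0.7 -0.2  0.4] op 0.29 | shift [461.2 -92.5 -69.2] turn 0.001
```

```bash
python3 steer.py '[[[0,0,-30,0,0],[0,0,-60,0,0],[0,0,-70,0,0],[0,0,-70,0,0]]]'|tail -2; for i in 1 2 3; do python3 steer.py '[[[30,-6,0,0,0],[61,-12,0,0,0],[91,-18,0,0,0],[122,-24,0,0,0],[152.6,-30.8,0,0,0]]]'|tail -2; done; python3 steer.py '[[[0,0,0,0,0],[0,0,0,0,0]]]'|tail -2;python3 - <<'E'
from h import *
go(405,292.5,10,1.597)
p,d=shot('top','top2');W=cloud('top',d);h=W[...,2]
n,l,st,_=cv2.connectedComponentsWithStats(((h>9)&(h<20)&(abs(W[...,0]-455)<120)&(abs(W[...,1]-314)<110)).astype(np.uint8))
for i in range(1,n):
    if st[i,4]>40:q=W[l==i];print(cv2.minAreaRect(q[:,:2].astype(np.float32)),st[i])
E
```

```text
opening: 0.284
grip_force: 30.0
opening: 0.284
grip_force: 30.0
opening: 0.284
grip_force: 30.0
opening: 0.282
grip_force: 30.0
opening: 0.28
grip_force: 30.0
t 11.23 pos [404.7 293.5 119.3] yaw 1.6 F [ 0.3 -0.   0.5] op 0.28 | shift [ -1.    0.4 109.3] turn 0.003
((455.88031005859375, 313.4232177734375), (130.77615356445312, 178.63914489746094), 89.98291778564453) [118 228  62  85 367]
```

```bash
python3 steer.py '[[[-1,0,35,0,0],[-1,0,70,0,0],[-1,0,95,0,0],[-1,0,108,0,0],[-1,0,108,0,0]]]'|sed -n '2p;4,6p'; python3 steer.py '[[[0,0,0,0,0.35],[0,0,0,0,0.35],[0,0,0,0,0.35],[0,0,0,0,0.35]]]'|sed -n '2p;4,6p'; python3 steer.py '[[[0,0,-10,0,0.35],[0,0,-50,0,0.4],[0,0,-90,0,0.45],[0,0,-120,0,0.45],[0,0,-120,0,0.45]]]'|sed -n '2p;4,6p'; python3 -c "
from h import *
go(503.8,120.8,120,1.597)"
```

```text
eef_pos: [404.8, 289.8, 9.8]
ft_force: [0.2, -0.9, -0.2]
opening: 0.283
grip_force: 30.0
eef_pos: [406.3, 291.8, 13.7]
ft_force: [0.1, -0.2, -0.5]
opening: 0.348
grip_force: 0.0
eef_pos: [407.6, 292.8, 139.1]
ft_force: [-0.1, -0.2, 1.2]
opening: 0.45
grip_force: 0.0
t 12.45 pos [407.6 292.8 139.1] yaw 1.597 F [-0.1 -0.2  1.2] op 0.45 | shift [-174.6   91.5   19.1] turn 0.0
```

```bash
python3 steer.py '[[[-34,18,0,0,0.45],[-69,36,0,0,0.45],[-104,55,5,0,0.45],[-139,73,10,0,0.45],[-173,92,19,0,0.45]]]'|head -1; python3 steer.py '[[[0,0,0,0,0.45],[0,0,0,0,0.45],[0,0,0,0,0.45]]]'|head -2
python3 - <<'E'
from h import *
go(503.8,121.8,50.5,1.597)
p,d=shot('top','top3')
E
```

```text
t: 12.87
t: 13.12
eef_pos: [501.8, 121.3, 114.0]
t 13.12 pos [501.8 121.3 114. ] yaw 1.596 F [0.  0.3 0.6] op 0.45 | shift [ 0.5  2.  63.5] turn -0.001
```

Run:
```python
from h import *
p=np.load('top3_rgb.npy')[:,:,::-1]
cv2.imwrite('pics/c3.png',cv2.convertScaleAbs(cv2.resize(p[150:330,105:345],(800,600),interpolation=cv2.INTER_CUBIC),alpha=1.7))
```

```text
(no output)
```

View pics/c3.png

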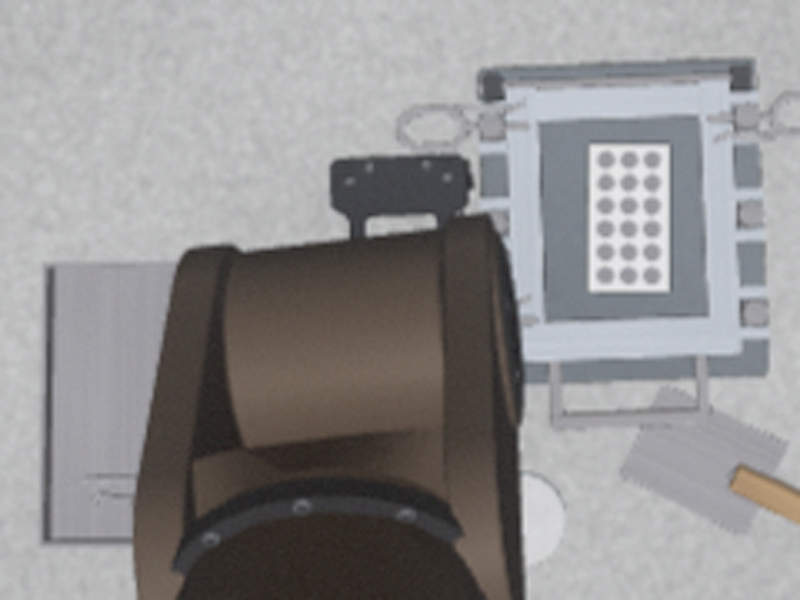

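The view shows the first clip's leg in the tray at (110,490), and the near-right stud at (755,313) is now empty. I'll take the near-left clip next.

```bash
python3 steer.py '[[[0.5,1,30,0,0.45],[0.5,1,58,0,0.45],[0.5,1,63,0,0.45],[0.5,1,63,0,0.45],[0.5,1,63,0,0.45]]]'|sed -n '2p;4,6p' ; python3 steer.py '[[[0,0,0,0,0],[0,0,0,0,0],[0,0,0,0,0],[0,0,0,0,0],[0,0,0,0,0]]]'|sed -n '2p;4,6p'; python3 steer.py '[[[5,0,0,0,0],[15,0,0,0,0],[25,0,0,0,0],[35,0,0,0,0],[50,0,0,0,0]]]'|sed -n '2p;4,6p';python3 steer.py '[[[0,0,-30,0,0],[0,0,-60,0,0],[0,0,-65,0,0],[0,0,-65,0,0]]]'|sed -n '2p;4,6p';python3 -c "
from h import *
go(440,333,10,1.597)"
```

```text
eef_pos: [503.2, 122.5, 51.5]
ft_force: [-0.2, 0.5, -0.3]
opening: 0.452
grip_force: 0.0
eef_pos: [503.4, 121.8, 51.2]
ft_force: [-0.8, 1.4, 3.4]
opening: 0.281
grip_force: 30.0
eef_pos: [502.0, 171.8, 50.6]
ft_force: [0.4, -0.0, 0.2]
opening: 0.281
grip_force: 30.0
eef_pos: [502.7, 172.2, 117.4]
ft_force: [0.1, -0.5, -0.6]
opening: 0.284
grip_force: 30.0
t 14.75 pos [502.7 172.2 117.4] yaw 1.597 F [ 0.1 -0.5 -0.6] op 0.28 | shift [162.3 -58.8 107.3] turn 0.0
```

```bash
cat >> h.py <<'E'
def tray(x=455.9,y=313.5):
    for n in('top','side'):
        p,d=env.read_camera(n);W=cloud(n,d);h=W[...,2]
        q=W[(h>10)&(h<18)&(abs(W[...,0]-x)<125)&(abs(W[...,1]-y)<100)]
        print(n,len(q),q[:,:2].min(0).round(),q[:,:2].max(0).round(),'want x 366 546 y 248 379')
E
python3 steer.py '[[[32,-12,0,0,0],[65,-23,0,0,0],[97,-35,0,0,0],[130,-47,0,0,0],[162,-59,0,0,0]]]'|tail -2;python3 steer.py '[[[0,0,0,0,0],[0,0,0,0,0],[0,0,0,0,0]]]'|tail -2; python3 -c "
from h import *
go(440,333,10,1.597);tray()"
```

```text
opening: 0.285
grip_force: 30.0
opening: 0.282
grip_force: 30.0
t 15.42 pos [438.4 331.7 114.7] yaw 1.597 F [-0.4  0.4  0.1] op 0.28 | shift [  1.4   1.8 104.7] turn 0.0
top 395 [365. 248.] [545. 380.] want x 366 546 y 248 379
side 376 [366. 244.] [545. 389.] want x 366 546 y 248 379
```

```bash
python3 steer.py '[[[1,1,35,0,0],[1,1,70,0,0],[1,1,95,0,0],[1,1,104,0,0],[1,1,104,0,0]]]'|sed -n '2p;4,6p'; python3 steer.py '[[[0,0,0,0,0.35],[0,0,0,0,0.35],[0,0,0,0,0.35],[0,0,0,0,0.35]]]'|sed -n '2p;4,6p'; python3 steer.py '[[[0,0,-10,0,0.35],[0,0,-50,0,0.4],[0,0,-90,0,0.45],[0,0,-120,0,0.45],[0,0,-120,0,0.45]]]'|sed -n '2p;4,6p'; python3 -c "
from h import *
go(623.3,125,120,1.597)"
```

```text
eef_pos: [439.4, 331.8, 9.9]
ft_force: [-0.0, 0.1, 0.3]
opening: 0.282
grip_force: 30.0
eef_pos: [440.2, 333.4, 12.9]
ft_force: [-0.3, -0.1, 0.5]
opening: 0.349
grip_force: 0.0
eef_pos: [441.6, 334.4, 138.5]
ft_force: [0.6, 1.1, 1.4]
opening: 0.449
grip_force: 0.0
t 16.68 pos [441.6 334.4 138.5] yaw 1.597 F [0.6 1.1 1.4] op 0.45 | shift [-214.2  176.    18.9] turn 0.0
```

```bash
for i in 1 2; do python3 steer.py '[[[-30,24,0,0,0.45],[-60,49,0,0,0.45],[-90,74,5,0,0.45],[-107,88,10,0,0.45]]]'|head -1; done;  python3 steer.py '[[[0,0,0,0,0.45],[0,0,0,0,0.45],[0,0,0,0,0.45]]]'|head -2; python3 -c "
from h import *
go(623.3,125,50.5,1.597)"
```

```text
t: 17.02
t: 17.35
t: 17.6
eef_pos: [620.6, 124.2, 112.0]
t 17.6 pos [620.6 124.2 112. ] yaw 1.597 F [0.1 0.5 0.4] op 0.45 | shift [ 0.7  2.8 61.5] turn -0.0
```

```bash
python3 steer.py '[[[0.5,2,30,0,0.45],[0.5,2,55,0,0.45],[0.5,2,61,0,0.45],[0.5,2,61,0,0.45],[0.5,2,61,0,0.45]]]'|sed -n '2p;4,6p' ; python3 steer.py '[[[0,0,0,0,0],[0,0,0,0,0],[0,0,0,0,0],[0,0,0,0,0],[0,0,0,0,0]]]'|sed -n '2p;4,6p'; python3 steer.py '[[[5,0,0,0,0],[15,0,0,0,0],[25,0,0,0,0],[35,0,0,0,0],[50,0,0,0,0]]]'|sed -n '2p;4,6p';python3 steer.py '[[[0,0,-30,0,0],[0,0,-60,0,0],[0,0,-65,0,0],[0,0,-65,0,0]]]'|sed -n '2p;4,6p';python3 -c "
from h import *
go(475,333,10,1.597);"
```

```text
eef_pos: [623.2, 125.1, 51.6]
ft_force: [0.1, -0.0, 0.1]
opening: 0.446
grip_force: 0.0
eef_pos: [623.4, 124.4, 51.3]
ft_force: [-0.6, 1.6, 3.6]
opening: 0.286
grip_force: 30.0
eef_pos: [622.0, 174.4, 50.7]
ft_force: [0.9, -0.2, 0.8]
opening: 0.283
grip_force: 30.0
eef_pos: [622.7, 175.3, 117.7]
ft_force: [0.3, 0.1, 0.0]
opening: 0.282
grip_force: 30.0
t 19.18 pos [622.7 175.3 117.7] yaw 1.597 F [0.3 0.1 0. ] op 0.28 | shift [ 161.4 -143.8  107.3] turn 0.0
```

```bash
python3 steer.py '[[[27,-24,0,0,0],[54,-48,0,0,0],[80,-72,0,0,0]]]'|tail -2;python3 steer.py '[[[27,-24,0,0,0],[54,-48,0,0,0],[80,-72,0,0,0],[80,-72,0,0,0],[80,-72,0,0,0]]]'|tail -2; python3 -c "
from h import *
go(475,333,10,1.597);tray()"
```

```text
opening: 0.287
grip_force: 30.0
opening: 0.283
grip_force: 30.0
t 19.85 pos [472.1 331.8 114.6] yaw 1.6 F [0.4 0.2 0.2] op 0.28 | shift [  1.2   3.1 104.6] turn 0.003
top 373 [365. 248.] [545. 379.] want x 366 546 y 248 379
side 387 [366. 243.] [545. 385.] want x 366 546 y 248 379
```

```bash
python3 steer.py '[[[1,3,35,0,0],[1,3,70,0,0],[1,3,95,0,0],[1,3,104,0,0],[1,3,104,0,0]]]'|sed -n '2p;4,6p'; python3 steer.py '[[[0,0,0,0,0.35],[0,0,0,0,0.35],[0,0,0,0,0.35],[0,0,0,0,0.35]]]'|sed -n '2p;4,6p'; python3 steer.py '[[[0,0,-10,0,0.35],[0,0,-50,0,0.4],[0,0,-90,0,0.45],[0,0,-120,0,0.45],[0,0,-120,0,0.45]]]'|sed -n '2p;4,6p'; python3 -c "
from h import *
go(629.8,-107,125,1.597)"
```

```text
eef_pos: [476.5, 330.3, 9.4]
ft_force: [-0.6, -0.6, -0.4]
opening: 0.285
grip_force: 30.0
eef_pos: [477.4, 331.8, 13.0]
ft_force: [-0.3, -0.3, 0.9]
opening: 0.347
grip_force: 0.0
eef_pos: [478.8, 332.9, 138.8]
ft_force: [0.3, 0.4, -0.7]
opening: 0.445
grip_force: 0.0
t 21.12 pos [478.8 332.9 138.8] yaw 1.597 F [ 0.3  0.4 -0.7] op 0.44 | shift [-443.8  139.3   13. ] turn 0.0
```

```bash
for i in 1 2 3; do python3 steer.py '[[[-30,10,0,0,0.45],[-60,19,0,0,0.45],[-90,28,1,0,0.45],[-120,37,3,0,0.45],[-148,46.4,5,0,0.45]]]'|head -1; done;  python3 steer.py '[[[0,0,0,0,0.45],[0,0,0,0,0.45],[0,0,0,0,0.45]]]'|head -2; python3 -c "
from h import *
go(629.8,-107,50.5,1.597)"
```

```text
t: 21.53
t: 21.95
t: 22.37
t: 22.62
eef_pos: [627.0, -108.1, 116.9]
t 22.62 pos [ 627.  -108.1  116.9] yaw 1.597 F [-0.1  0.  -0.2] op 0.45 | shift [ 1.1  2.8 66.4] turn -0.0
```

```bash
python3 steer.py '[[[0,2.5,30,0,0.45],[0,2.5,58,0,0.45],[0,2.5,66,0,0.45],[0,2.5,66,0,0.45],[0,2.5,66,0,0.45]]]'|sed -n '2p;4,6p' ; python3 steer.py '[[[0,0,0,0,0],[0,0,0,0,0],[0,0,0,0,0],[0,0,0,0,0],[0,0,0,0,0]]]'|sed -n '2p;4,6p'; python3 steer.py '[[[-5,0,0,0,0],[-15,0,0,0,0],[-25,0,0,0,0],[-35,0,0,0,0],[-50,0,0,0,0]]]'|sed -n '2p;4,6p';python3 steer.py '[[[0,0,-30,0,0],[0,0,-60,0,0],[0,0,-68,0,0],[0,0,-68,0,0]]]'|sed -n '2p;4,6p';python3 -c "
from h import *
go(510,293.5,115,1.597);"
```

```text
eef_pos: [630.1, -107.8, 51.4]
ft_force: [0.2, -0.2, 0.3]
opening: 0.449
grip_force: 0.0
eef_pos: [630.2, -108.7, 51.3]
ft_force: [-0.8, 0.2, 2.7]
opening: 0.282
grip_force: 29.9
eef_pos: [631.3, -158.8, 50.7]
ft_force: [-0.5, -0.4, -0.2]
opening: 0.285
grip_force: 29.9
eef_pos: [632.2, -159.9, 121.1]
ft_force: [-0.2, 0.3, -0.2]
opening: 0.284
grip_force: 29.9
t 24.2 pos [ 632.2 -159.9  121.1] yaw 1.596 F [-0.2  0.3 -0.2] op 0.28 | shift [ 456.3 -110.7    4.9] turn -0.001
```

```bash
for i in 1 2 3; do python3 steer.py '[[[30,-8,0,0,0],[60,-15,0,0,0],[90,-23,0,0,0],[121,-30,0,0,0],[152,-37.5,1,0,0]]]'|tail -2; done; python3 steer.py '[[[0,0,0,0,0],[0,0,0,0,0],[0,0,0,0,0]]]'|tail -2; python3 -c "
from h import *
go(508,293.5,10,1.597);tray()"
```

```text
opening: 0.281
grip_force: 29.9
opening: 0.282
grip_force: 29.9
opening: 0.282
grip_force: 29.9
opening: 0.281
grip_force: 29.9
t 25.7 pos [506.7 293.7 114.7] yaw 1.597 F [ 1.7 -0.2 -0.6] op 0.28 | shift [ -0.2   1.4 104.7] turn 0.0
top 245 [365. 248.] [544. 318.] want x 366 546 y 248 379
side 408 [366. 244.] [545. 384.] want x 366 546 y 248 379
```

```bash
python3 steer.py '[[[0,0,35,0,0],[0,0,70,0,0],[0,0,95,0,0],[0,0,104,0,0],[0,0,104,0,0]]]'|sed -n '2p;4,6p'; python3 steer.py '[[[0,0,0,0,0.35],[0,0,0,0,0.35],[0,0,0,0,0.35],[0,0,0,0,0.35]]]'|sed -n '2p;4,6p'; python3 steer.py '[[[0,0,-10,0,0.3],[0,0,-50,0,0.2],[0,0,-90,0,0.2],[0,0,-120,0,0.2],[0,0,-120,0,0.2]]]'|sed -n '2p;4,6p'; for i in 1 2; do python3 steer.py '[[[-30,-7,0,0,0.2],[-60,-14,0,0,0.2],[-90,-20,0,0,0.2],[-120,-28,0,0,0.2],[-147,-34,0,0,0.2]]]'|sed -n '1,2p'; done
python3 - <<'E'
from h import *
go(445.3,8,100,1.597)
p,d=shot('top','top4')
cv2.imwrite('pics/c4.png',cv2.convertScaleAbs(cv2.resize(p[150:330,105:345,::-1],(800,600),interpolation=cv2.INTER_CUBIC),alpha=1.7))
E
```

```text
eef_pos: [506.4, 293.1, 9.8]
ft_force: [0.6, -0.2, -0.6]
opening: 0.284
grip_force: 29.9
eef_pos: [507.5, 294.6, 13.0]
ft_force: [0.1, 0.4, -0.3]
opening: 0.349
grip_force: 0.0
eef_pos: [509.1, 295.5, 138.8]
ft_force: [0.7, -0.1, -0.0]
opening: 0.202
grip_force: 0.0
t: 27.38
eef_pos: [475.9, 145.2, 132.3]
t: 27.8
eef_pos: [445.9, -2.8, 132.3]
t 27.8 pos [445.9  -2.8 132.3] yaw 1.597 F [ 1.5 -0.3 -0.3] op 0.2 | shift [10.8 -0.3 32.3] turn -0.0
```

View pics/c4.png

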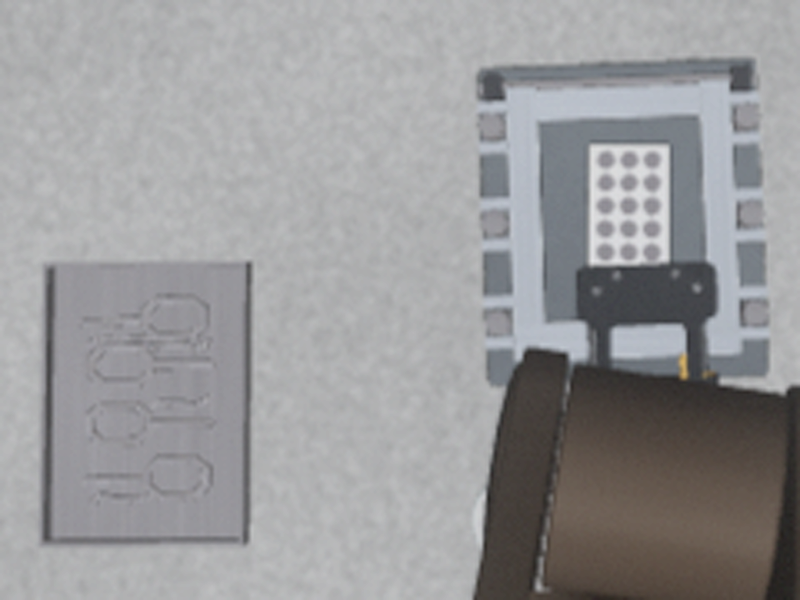

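All four clips lie in the tray (around (150,400)) and all six studs are empty. Handle next.

```bash
python3 steer.py '[[[10,0,20,0,0.2],[10,0,40,0,0.2],[10,0,50,0,0.2],[10,0,50,0,0.2],[10,0,50,0,0.2]]]'|head -2; python3 -c "
from h import *
go(445.4,8,43,1.597)"
```

```text
t: 28.27
eef_pos: [446.3, 8.8, 81.9]
t 28.27 pos [446.3   8.8  81.9] yaw 1.597 F [1.1 0.6 0.3] op 0.2 | shift [-0.7 -0.9 38.9] turn -0.0
```

```bash
python3 steer.py '[[[0,-1,20,0,0.2],[0,-1,32,0,0.2],[0,-1,39,0,0.2],[0,-1,39,0,0.2],[0,-1,39,0,0.2]]]'|sed -n '2p;4,6p'; python3 steer.py '[[[0,0,0,0,0],[0,0,0,0,0],[0,0,0,0,0],[0,0,0,0,0],[0,0,0,0,0]]]'|sed -n '2p;4,6p'
python3 - <<'E'
from h import *
s=env.state();M=R.from_euler('xyz',s['tcp_rot']).as_matrix();ca=np.array([np.cos(.026),np.sin(.026),0])
for k in range(1,17):
    t=1.68*k/16;w=ca*207*(1-np.cos(t))+[0,0,207*np.sin(t)];print(k,round(t,2),(M.T@w).round(1))
E
```

```text
eef_pos: [445.6, 8.7, 43.2]
ft_force: [-0.3, -0.6, 0.0]
opening: 0.198
grip_force: 0.0
eef_pos: [443.9, 8.7, 43.2]
ft_force: [-6.4, -2.4, 7.2]
opening: 0.096
grip_force: 30.0
1 0.1 [  0.    1.1 -21.7]
2 0.21 [  0.    4.4 -43.2]
3 0.32 [  0.   10.  -64.2]
4 0.42 [  0.   17.8 -84.5]
5 0.53 [   0.    27.6 -103.8]
6 0.63 [   0.    39.4 -122.1]
7 0.73 [   0.    53.1 -138.9]
8 0.84 [   0.    68.5 -154.3]
9 0.94 [   0.    85.3 -168. ]
10 1.05 [   0.   103.6 -179.8]
11 1.16 [  -0.   122.9 -189.7]
12 1.26 [  -0.   143.2 -197.4]
13 1.36 [  -0.   164.2 -203. ]
14 1.47 [  -0.   185.7 -206.4]
15 1.57 [  -0.   207.4 -207.5]
16 1.68 [  -0.   229.  -206.3]
```

```bash
python3 steer.py '[[[0,1.1,-21.7,0,0],[0,4.4,-43.2,0,0],[0,10,-64.2,0,0],[0,17.8,-84.5,0,0],[0,17.8,-84.5,0,0]]]'|sed -n '2p;4,6p';python3 steer.py '[[[0,9.8,-19.3,0,0],[0,21.6,-37.6,0,0],[0,35.3,-54.4,0,0],[0,50.7,-69.8,0,0]]]'|sed -n '2p;4,6p'
```

```text
eef_pos: [462.1, 9.1, 130.1]
ft_force: [-11.6, -2.8, 6.5]
opening: 0.097
grip_force: 30.0
eef_pos: [509.4, 10.5, 198.0]
ft_force: [-19.2, -3.4, 8.9]
opening: 0.093
grip_force: 30.0
```

```bash
python3 steer.py '[[[0,-2,-1.5,0,0],[0,14,-15,0,0],[0,32,-27,0,0],[0,51,-37,0,0],[0,71,-44.7,0,0]]]'|sed -n '2p;4,6p'
```

```text
eef_pos: [583.7, 12.2, 244.0]
ft_force: [-9.3, -2.3, 6.0]
opening: 0.098
grip_force: 30.0
```

```bash
python3 steer.py '[[[0,21,-6.5,0,0],[0,42.5,-10,0,0],[0,64,-11,0,0],[0,86,-10,0,0],[0,86,-10,0,0]]]'|sed -n '2p;4,6p'; python3 steer.py '[[[0,0,0,0,0],[0,0,0,0,0]]]'|sed -n '2p;4,6p'
```

```text
eef_pos: [674.0, 14.3, 253.1]
ft_force: [4.8, -1.3, 7.1]
opening: 0.093
grip_force: 30.0
eef_pos: [672.2, 14.3, 253.3]
ft_force: [5.7, -1.4, 5.2]
opening: 0.095
grip_force: 30.0
```

```bash
python3 steer.py '[[[0,0,0,0,0.2],[0,0,0,0,0.2],[0,0,0,0,0.2]]]'|sed -n '2p;4,6p'; python3 steer.py '[[[0,0,-20,0,0.2],[0,0,-45,0,0.2],[0,0,-70,0,0.2]]]'|sed -n '2p;4p'; for i in 1 2; do python3 steer.py '[[[0,-40,0,0,0.6],[0,-80,0,0,0.75],[0,-120,0,0,0.75],[0,-150,0,0,0.75]]]'|sed -n '2p'; done
python3 - <<'E'
from h import *
p,d=shot('top','top5');p2,d2=shot('side','side5')
for n,d in(('top',d),('side',d2)):
    W=cloud(n,d);h=W[...,2]
    q=W[(h>66)&(h<75)&(abs(W[...,0]-567)<58)&(abs(W[...,1]-5)<55)];print(n,len(q),cv2.minAreaRect(q[:,:2].astype(np.float32)),np.median(q[:,2]))
    for a,b in((100,130),(170,200),(235,265)):
        q=W[(h>a)&(h<b)&(abs(W[...,0]-660)<50)&(abs(W[...,1]-5)<75)];print((a,b),len(q),np.median(q,0) if len(q) else '')
cv2.imwrite('pics/s5.png',cv2.resize(p2[:,:,::-1],(800,600)))
go(567,5,160,3.168)
E
```

```text
eef_pos: [670.1, 14.6, 251.5]
ft_force: [0.7, 0.6, 0.1]
opening: 0.193
grip_force: 0.0
eef_pos: [670.1, 14.6, 321.8]
ft_force: [0.7, 0.2, -0.2]
eef_pos: [517.5, 10.8, 321.4]
eef_pos: [367.4, 7.0, 321.2]
top 1048 ((567.5501708984375, 4.667585372924805), (48.4826774597168, 87.41915893554688), 89.19013977050781) 70.7101974722595
(100, 130) 98 [654.67227524 -43.05831189 118.51805089]
(170, 200) 128 [661.43533325 -31.44898867 186.40069222]
(235, 265) 386 [671.54504267  10.47188732 260.21251456]
side 550 ((567.3184204101562, 3.9627151489257812), (56.193641662597656, 89.88005065917969), 88.51265716552734) 70.82107366426277
(100, 130) 150 [656.24583542 -42.61816703 115.52014367]
(170, 200) 145 [662.67525396 -42.06437866 185.53880524]
(235, 265) 173 [6.71009094e+02 1.36043848e-01 2.58621904e+02]
t 32.12 pos [366.9   7.1 321.9] yaw 1.597 F [-0.1 -0.4 -0.6] op 0.74 | shift [ -7.3 200.1 161.9] turn -1.571
```

View pics/s5.png

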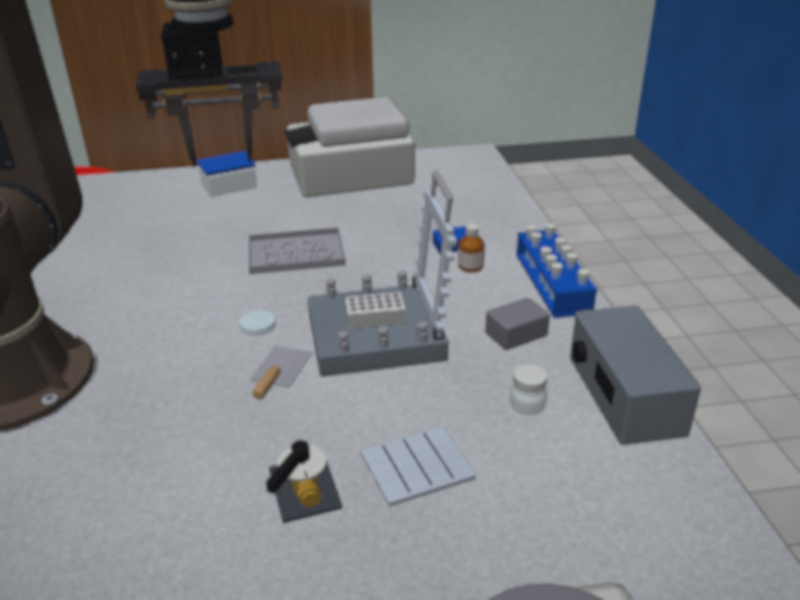

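The frame stands upright leaning slightly back, handle at (440,195). The block is still on the clamp at (375,305) and the clips are in the tray. I'll grip the block next.

```bash
for i in 1 2; do python3 steer.py '[[[0,0,0,0.625,0.75],[0,0,0,0.625,0.75],[0,0,0,0.625,0.75],[0,0,0,0.625,0.75],[0,0,0,0.625,0.75]]]'|sed -n '1p'; done; python3 steer.py '[[[0,0,0,0.347,0.75],[0,0,0,0.347,0.75],[0,0,0,0.347,0.75],[0,0,0,0.347,0.75]]]'|sed -n '3p'; python3 -c "
from h import *
go(567.5,4.5,150,0)"
```

```text
t: 32.53
t: 32.95
tcp_rot: [-3.141, 0.001, -0.005]
t 33.28 pos [371.1   6.7 321.5] yaw -0.005 F [-0.7 -0.5  0.1] op 0.75 | shift [196.5   1.4 171.4] turn -0.005
```

```bash
python3 steer.py '[[[36,0,10,0,0.75],[72,0,25,0,0.75],[108,0,45,0,0.75],[144,1,65,0,0.75],[180,1.4,80,0,0.75]]]'|sed -n '2p'; python3 steer.py '[[[16,0,30,0,0.75],[16,0,60,0,0.75],[16,0,91,0,0.75],[16,0,91,0,0.75],[16,0,91,0,0.75]]]'|sed -n '2p';python3 - <<'E'
from h import *
go(567.5,4.5,46,0)
p,d=env.read_camera('side');W=cloud('side',d);h=W[...,2]
q=W[(h>66)&(h<75)&(abs(W[...,0]-567)<58)&(abs(W[...,1]-5)<55)];print(len(q),cv2.minAreaRect(q[:,:2].astype(np.float32)))
E
```

```text
eef_pos: [552.3, 5.4, 239.5]
eef_pos: [566.6, 5.4, 149.8]
t 34.12 pos [566.6   5.4 149.8] yaw 0.002 F [0.3 0.1 0.8] op 0.75 | shift [  1.3   0.9 103.8] turn 0.002
548 ((567.5178833007812, 4.698177337646484), (55.2733268737793, 90.16465759277344), 88.84716033935547)
```

```bash
python3 steer.py '[[[1,1,35,0,0.75],[1,1,70,0,0.75],[1,1,95,0,0.75],[1,1,103.5,0,0.75],[1,1,103.5,0,0.75]]]'|sed -n '2p;4,6p'; python3 steer.py '[[[0,0,0,0,0],[0,0,0,0,0],[0,0,0,0,0],[0,0,0,0,0],[0,0,0,0,0]]]'|sed -n '2p;4,6p';python3 steer.py '[[[0,0,-10,0,0],[0,0,-30,0,0],[0,0,-60,0,0],[0,0,-90,0,0],[0,0,-90,0,0]]]'|sed -n '2p;4,6p';python3 steer.py '[[[0,0,0,0,0]]]'|sed -n '2p;4,6p'; python3 -c "
from h import *
go(578.6,-290,135,0.23)"
```

```text
eef_pos: [568.1, 4.2, 47.3]
ft_force: [-0.3, 0.7, 0.1]
opening: 0.747
grip_force: 0.0
eef_pos: [568.5, 4.4, 48.6]
ft_force: [-0.5, 0.8, 9.4]
opening: 0.525
grip_force: 30.0
eef_pos: [569.9, 4.1, 143.0]
ft_force: [0.6, 0.2, -0.5]
opening: 0.521
grip_force: 30.0
eef_pos: [568.4, 4.2, 139.1]
ft_force: [-0.6, 0.3, -3.0]
opening: 0.524
grip_force: 30.0
t 35.5 pos [568.4   4.2 139.1] yaw -0.0 F [-0.6  0.3 -3. ] op 0.52 | shift [ 10.2 294.2   4.3] turn -0.23
```

```bash
for i in 1 2; do python3 steer.py '[[[1,30,0,0,0],[2,60,0,0,0],[3,90,0,0,0],[4,120,0,0,0],[5,147,0,0,0]]]'|sed -n '2p;5,6p'; done; python3 steer.py '[[[0,0,0,-0.1,0],[0,0,0,-0.2,0],[0,0,0,-0.23,0],[0,0,0,-0.23,0],[0,0,0,-0.23,0]]]'|sed -n '2,3p;5,6p'
python3 - <<'E'
from h import *
go(578.6,-290,19.5,0.23)
p,d=env.read_camera('side');W=cloud('side',d);h=W[...,2]
q=W[(h>8)&(h<14)&(abs(W[...,0]-578)<85)&(abs(W[...,1]+290)<85)];print(len(q),cv2.minAreaRect(q[:,:2].astype(np.float32)),np.median(q[:,2]))
E
```

```text
eef_pos: [572.1, -144.2, 136.0]
opening: 0.526
grip_force: 30.0
eef_pos: [577.0, -291.3, 135.8]
opening: 0.521
grip_force: 30.0
eef_pos: [577.4, -289.5, 136.1]
tcp_rot: [-3.14, 0.001, 0.228]
opening: 0.525
grip_force: 30.0
t 36.75 pos [ 577.4 -289.5  136.1] yaw 0.228 F [-0.  -0.2 -1.4] op 0.53 | shift [  1.2   0.9 116.6] turn -0.002
2492 ((579.4833984375, -289.6689758300781), (120.11776733398438, 103.42999267578125), 13.16584587097168) 10.903773854661381
```

```bash
python3 steer.py '[[[1,1,35,0,0],[1,1,70,0,0],[1,1,95,0,0],[1,1,110,0,0],[1,1,110,0,0]]]'|sed -n '2p;4,6p'; python3 steer.py '[[[0,0,2,0,0],[0,0,4,0,0],[0,0,5,0,0],[0,0,5,0,0]]]'|sed -n '2p;4,6p'
```

```text
eef_pos: [577.4, -289.3, 23.4]
ft_force: [-0.8, -0.0, -2.1]
opening: 0.523
grip_force: 30.0
eef_pos: [579.4, -290.7, 23.1]
ft_force: [-0.4, -0.1, -1.6]
opening: 0.526
grip_force: 30.0
```

```bash
python3 steer.py '[[[0,0,1,0,0],[0,0,2,0,0],[0,0,3,0,0],[0,0,3,0,0]]]'|sed -n '2p;4,6p'; python3 steer.py '[[[0,0,0.5,0,0],[0,0,1,0,0],[0,0,1,0,0]]]'|sed -n '2p;4,6p'
```

```text
eef_pos: [579.0, -290.4, 19.1]
ft_force: [0.3, 0.4, -0.7]
opening: 0.522
grip_force: 30.0
eef_pos: [579.0, -290.5, 18.6]
ft_force: [-2.2, 1.0, 4.8]
opening: 0.521
grip_force: 30.0
```

Contact is felt at z of about 18.6, so I'll release and back off upward.

```bash
python3 steer.py '[[[0,0,0,0,0.75],[0,0,0,0,0.75],[0,0,0,0,0.75],[0,0,0,0,0.75]]]'|sed -n '2p;4,6p'; python3 steer.py '[[[0,0,-20,0,0.75],[0,0,-60,0,0.75],[0,0,-100,0,0.6],[0,0,-130,0,0.3],[0,0,-130,0,0.3]]]'|sed -n '1,2p';python3 steer.py '[[[-30,0,0,0,0.3],[-60,0,0,0,0.3],[-90,0,0,0,0.3],[-120,0,0,0,0.3]]]'|sed -n '2,3p'
python3 - <<'E'
from h import *
c=np.array([431.5,-305.2]);a=np.radians(54)
go(c[0]-50*np.cos(a),c[1]-50*np.sin(a),150,0.942)
for n in('top','side'):
    p,d=env.read_camera(n);W=cloud(n,d);h=W[...,2]
    q=W[(h>33)&(h<60)&(abs(W[...,0]-578)<75)&(abs(W[...,1]+290)<75)];print(n,len(q),cv2.minAreaRect(q[:,:2].astype(np.float32)),np.percentile(q[:,2],[5,50,95]))
E
```

```text
eef_pos: [579.1, -290.5, 18.1]
ft_force: [-0.1, 0.4, 0.4]
opening: 0.733
grip_force: 0.0
t: 38.88
eef_pos: [581.1, -291.7, 154.6]
eef_pos: [460.8, -317.7, 147.7]
tcp_rot: [-3.141, 0.0, 0.23]
t 39.22 pos [ 460.8 -317.7  147.7] yaw 0.23 F [-0.  -1.4  0.1] op 0.33 | shift [-63.5  13.9  -2.3] turn -0.712
top 1064 ((577.8711547851562, -292.54351806640625), (89.89623260498047, 52.24507141113281), 12.776732444763184) [37.29657537 40.94012401 43.92237506]
side 1089 ((577.92822265625, -291.4290771484375), (90.26293182373047, 54.39516067504883), 12.260224342346191) [35.49236993 40.922674   42.96831319]
```

```bash
python3 steer.py '[[[-32,7,0,0,0.3],[-63,13.9,0,0,0.3]]]'|head -1; python3 steer.py '[[[0,0,0,-0.62,0.3],[0,0,0,-0.62,0.3],[0,0,0,-0.62,0.3],[0,0,0,-0.62,0.3],[0,0,0,-0.62,0.3]]]'|head -1; python3 steer.py '[[[0,0,0,-0.092,0.3],[0,0,0,-0.092,0.3],[0,0,0,-0.092,0.3]]]'|head -3; python3 -c "
from h import *
c=np.array([431.5,-305.2]);a=np.radians(54)
go(c[0]-50*np.cos(a),c[1]-50*np.sin(a),54.5,0.942)"
```

```text
t: 39.48
t: 39.9
t: 40.15
eef_pos: [404.3, -345.7, 147.8]
tcp_rot: [-3.141, -0.0, 0.939]
t 40.15 pos [ 404.3 -345.7  147.8] yaw 0.939 F [ 0.2 -0.8  0. ] op 0.3 | shift [-1.3 -1.8 93.3] turn -0.003
```

```bash
python3 steer.py '[[[-1,-1.8,30,0,0.3],[-1,-1.8,60,0,0.3],[-1,-1.8,85,0,0.3],[-1,-1.8,93,0,0.3],[-1,-1.8,93,0,0.3]]]'|sed -n '2p;4,6p'; python3 steer.py '[[[0,0,0,0,0],[0,0,0,0,0],[0,0,0,0,0],[0,0,0,0,0],[0,0,0,0,0]]]'|sed -n '2p;4,6p'; for i in 1 2; do python3 steer.py '[[[0.1,-3,0,0.06,0],[0.4,-6,0,0.121,0],[1,-9,0,0.181,0],[1.6,-12,0,0.241,0],[2.3,-14.9,0,0.302,0]]]'|sed -n '2,4p'; done; python3 steer.py '[[[0.1,-3,0,0.06,0],[0.4,-6,0,0.121,0],[0.7,-8.2,0,0.165,0],[0.7,-8.2,0,0.165,0]]]'|sed -n '2,4p'; python3 -c "
from h import *
go(0,0,0);print(env.state()['moment'])"
```

```text
eef_pos: [401.5, -344.8, 53.5]
ft_force: [-0.0, 0.2, -0.1]
opening: 0.301
grip_force: 0.0
eef_pos: [401.9, -345.6, 56.3]
ft_force: [-2.8, 1.5, 7.3]
opening: 0.125
grip_force: 30.0
eef_pos: [390.9, -334.9, 56.3]
tcp_rot: [3.141, 0.0, 0.637]
ft_force: [-2.9, 2.0, 8.7]
eef_pos: [383.6, -321.3, 56.2]
tcp_rot: [3.141, 0.0, 0.335]
ft_force: [-5.5, 1.7, 9.7]
eef_pos: [381.4, -312.9, 56.2]
tcp_rot: [-3.141, 0.001, 0.17]
ft_force: [-8.2, 2.3, 10.1]
t 42.15 pos [ 381.4 -312.9   56.2] yaw 0.17 F [-8.2  2.3 10.1] op 0.12 | shift [-322.8 -373.    56.6] turn 0
[0.25176989 1.51863991 0.06011696]
```

Yaw is 0.17, close to shut (about 0.159). I'll press a little on towards the stop.

```bash
python3 steer.py '[[[0,-1.2,0,0.02,0],[0,-2.5,0,0.04,0],[0,-3.5,0,0.06,0],[0,-3.5,0,0.06,0]]]'|sed -n '2,4p'; python3 -c "
from h import *
print(env.state()['moment'])"
```

```text
eef_pos: [381.2, -311.4, 56.3]
tcp_rot: [3.139, -0.0, 0.113]
ft_force: [-10.4, -8.5, 6.8]
[-1.55083274  1.92484189  0.53408663]
```

```bash
python3 steer.py '[[[0,0,0,0,0],[0,0,0,0,0.3],[0,0,0,0,0.3],[0,0,0,0,0.3],[0,0,0,0,0.3]]]'|sed -n '2p;4,6p'; python3 steer.py '[[[0,0,-30,0,0.3],[0,0,-70,0,0.3],[0,0,-110,0,0.3],[0,0,-140,0,0.3],[0,0,-140,0,0.3]]]'|sed -n '1,2p'; python3 steer.py '[[[0,40,0,0,0.3],[0,80,0,0,0.3],[0,100,0,0,0.3],[0,100,0,0,0.3]]]'|sed -n '1,2p'
python3 - <<'E'
from h import *
for n in('top','side'):
    p,d=shot(n,n+'9');W=cloud(n,d);h=W[...,2]
    q=W[(abs(W[...,0]-410)<75)&(abs(W[...,1]+310)<60)&(h>66)&(h<82)]
    if len(q)>20:
        c=q.mean(0);u=np.linalg.svd(q[:,:2]-c[:2],full_matrices=False)[2][0];print(n,'lever',c.round(1),len(q),np.degrees(np.arctan2(*u[::-1]))%180)
    cv2.imwrite(f'pics/{n}9.png',cv2.convertScaleAbs(cv2.resize(p[:,:,::-1],(800,600)),alpha=1.5))
tray()
E
```

```text
eef_pos: [381.7, -310.0, 55.3]
ft_force: [0.1, -0.2, 0.2]
opening: 0.294
grip_force: 0.0
t: 43.32
eef_pos: [383.1, -311.3, 200.6]
t: 43.65
eef_pos: [393.0, -412.8, 194.2]
top lever [ 407.8 -307.9   73.8] 318 8.41072734105984
side lever [ 407.2 -311.1   72.7] 400 8.560356602834474
top 584 [365. 248.] [545. 380.] want x 366 546 y 248 379
side 284 [414. 244.] [545. 387.] want x 366 546 y 248 379
```

View pics/top9.png

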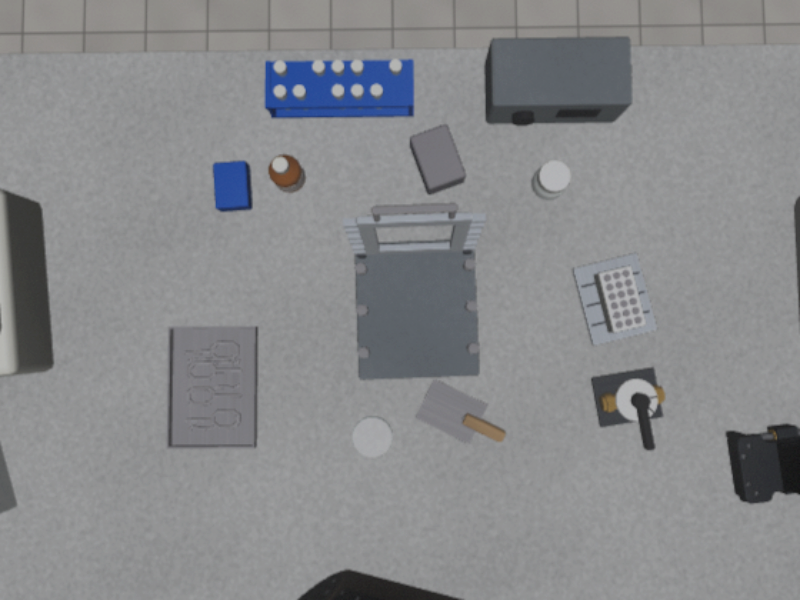

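View pics/side9.png

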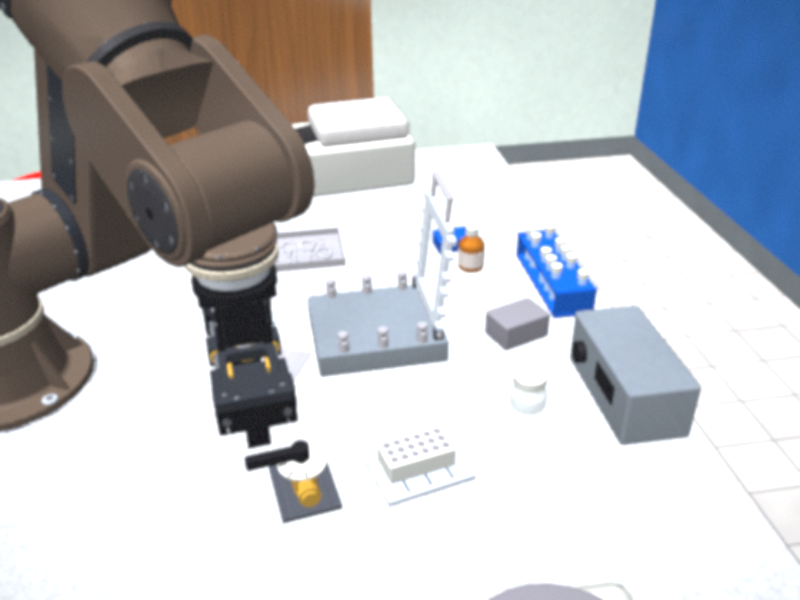

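The final pictures show the lever along the foot's -x (8.5 degrees, shut), the block flat on the pad at (622,300) and the frame up at (415,215). Four clips are in the tray and the bystanders are where they were.

```bash
python3 -c "
from cell import env
print(env.job_done())"
```

```text
the job is handed in; nothing more can be done
None
```

The job is done and handed in at about 44 s: all four clips are in the tray, the frame stands upright, the block is flat on the cooling pad and the bleed valve is shut; no verdict was returned.

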